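# Seat the clay roller in the slab-roller stand

### The job

Take the wooden roller off its rest and lower its axle into both open slots of the slab-roller stand. Press it slowly and gently down between the sprung jaws until both ends are fully home on the floors of their slots and the roller is level, without forcing it hard once it has bottomed. Leave the pottery and tools around it where they are, and let go.

Things in the scene. Friction and masses are not known exactly. Their poses are not given: they have to be found in the camera images.
- roller: The clay roller: a bare wooden barrel 46 mm in diameter and 150 mm long on a steel axle 16 mm in diameter, 228 mm long over all, so 39 mm of axle sticks out at each end. About 0.6 kg (varies). Origin at its very centre, on the axle's line; its y axis runs along the axle. It is the same either way round.
- axle_end_a (a point): Point on the roller's axle line, 88 mm from its centre towards the roller's +y: the part of the axle that belongs in a slot.
- axle_end_b (a point): The same, 88 mm from the roller's centre towards its -y.
- rest: Dark wooden rest, 90 x 215 mm, 56 mm tall, on which the roller lies at the start, with its axle (centre 50 mm above the table, along the rest's y axis) in two open notches 24 mm wide, 94 mm either side of the centre. Base board 12 mm thick. Fixed. Origin at the centre of its underside.
- frame: Slab-roller stand, fixed: wooden base 150 x 250 x 18 mm; on it a plywood bed 130 x 130 mm, top 40 mm up; and two grey cheeks 100 mm long (frame x), 16 mm thick, 133 mm tall, centred 88 mm either side of the middle along the frame's y axis, each with an open slot. Axle goes in along frame y, either way round, barrel between the cheeks with 5 mm play at each end. Origin: centre of the underside.
- slot_a (a point): Middle of the mouth of the open-topped vertical slot in the cheek at the frame's +y, 132 mm above the table. The slot is 18.5 mm wide, at frame x = 0, with a sloping lead-in about 55 mm wide at the top; its straight part begins 121 mm above the table.
- slot_b (a point): The same in the cheek at the frame's -y.
- jaws (a point): Point mid frame, 99.5 mm up, where the axle's centre first rests: in each slot two sprung jaws with small steel wheels on top close in on the axle from both sides and carry the roller's weight. Below, they grip it by friction and it stays where the push ends. Pressing down takes some 4 to 12 N at an end (on top of the barrel, 60 mm from its middle), or 5 to 18 N in the middle.
- bearings: Holder of the two brass shoes, the slots' floors, level with each other. A thickness setting raises both by an unmeasured amount: with the axle home its centre is anywhere from 72 to 90 mm above the table. This body's origin (fixed, 21 mm up, mid frame) does not show it. On the shoes the resistance rises steeply; more than 45 N on them, knocks included, damages them: come down at 10 mm/s or less.
- cup: small blue ceramic cup, 58 mm across, 70 mm tall. Loose bystander, to be left alone. Origin at the centre of its underside.
- bowl: terracotta bowl, 120 mm across, 55 mm tall. Loose bystander, to be left alone. Origin at the centre of its underside.
- jar: closed clay-coloured jar, 70 mm across, 100 mm tall. Loose bystander, to be left alone. Origin at the centre of its underside.
- rib: flat wooden potter's rib, 100 x 40 x 6 mm. Loose bystander, to be left alone. Origin at the centre of its underside.
- brush: brush lying down, handle towards its -x, about 150 mm long. Loose bystander, to be left alone.
- pot: small terracotta pot, 84 mm across, 85 mm tall. Loose bystander, to be left alone. Origin at the centre of its underside.
Mind the look-alikes: they are no part of the job. Of the things like the roller, leave any that is purple; of the rest the smaller one is meant.

How it is judged (in metres and radians):
On the way:
1. both ends of the axle are inside their slots, below the lead-ins (z of each of axle_end_a, axle_end_b in the frame of frame below 0.112 m and x of axle_end_a in the frame of frame between -0.006 and 0.006 m and x of axle_end_b in the frame of frame between -0.006 and 0.006 m and y of roller in the frame of frame between -0.01 and 0.01 m), for 0.1 s.
At the end, for the whole second after the job is handed in: The axle lies in both slots on the brass shoes, pressing on them with more than 2 N, level within 0.012 rad (2 mm over the span), each axle point within 6 mm of its slot's middle line and the roller within 10 mm of the stand's middle along the axle, at rest and let go (z of each of axle_end_a, axle_end_b in the frame of frame below 0.0925 m and x of axle_end_a in the frame of frame between -0.006 and 0.006 m and x of axle_end_b in the frame of frame between -0.006 and 0.006 m and y of roller in the frame of frame between -0.01 and 0.01 m and contact force between roller and bearings above 2 N and angle between roller's own y axis and vertical between 1.5588 and 1.5828 rad and linear speed of roller below 0.02 m/s and angular speed of roller below 0.3 rad/s and contact force between the fingers and roller below 0.1 N); the robot touches nothing.
It fails at once if the roller is forced against the bearing shoes with more than 45 N (contact force between roller and bearings above 45 N).
It fails at once if a bystander (cup, bowl, jar, rib, brush or pot) is moved more than 30 mm (distance of any of cup, bowl, jar, rib, brush, pot from where it was at the start of the episode above 0.03 m).
It also fails if it takes over 67 s, if anything falls off the work surface, if the arm or the gripper's body presses on something with over 40 N, if the wrist force passes 120 N, or if a joint passes its speed limit or range.

### The arm

A 6-joint arm with a two-finger parallel gripper is mounted at the origin on the work surface. World frame = base frame: x ahead of the robot, y to its left, z up, the work surface at z = 0. Lengths are in mm, angles in rad, forces in N, time in s.
With the tool pointing down it reaches from about 375 to 975 mm from the base axis. Payload 3.8 kg.
Tool frame: the origin (TCP) lies midway between the tips of the shut fingers; the grasp point (between the pads) lies 19 mm behind it (tcp_to_grasp is the distance from the TCP to the grasp point, in mm); x points along the fingers, y is the direction in which the jaws open and shut, and the axes are right-handed (so a half turn about x gives the same grasp; the last joint's range is limited). The gripper opens to 85 mm and grips with 20 to 120 N. Pads are 22 mm wide; open, the fingers measure 114 mm over their backs; the gripper's body (76 mm by 85 mm) begins 54 mm behind the grasp point. The pads swing forward as they close: fully open they stand 13 mm farther back than shut.
Start: joints at [1.117, 0.264, 1.604, -0, 1.274, -0.037], TCP at [273.262, 617.208, 231.28] pointing down, gripper open.
Joint ranges: [-2.63, 2.63], [-0.94, 2.18], [0.31, 2.57], [-1.31, 4.45], [0, 2.66], [-2.55, 2.55]. Speed limits (rad/s): [2.57, 2.57, 3.14, 3.14, 3.14, 3.14].

### API

Orientations are given as a 3x3 rotation matrix whose columns are the frame's x, y, z axes.
In Python, from workcell import read_state, snapshot, calibration, hand_in, tcp_to_grasp gives the robot as it stands.
- The arm moves only by the tool move_arm, never from a script. Its argument "increments" is a list of rows, each a list of 7 numbers: the closure, from 0 (fully open) to 1 (shut), then the shift along the world's x, y, z in mm, then the turn, a rotation vector about the world's x, y, z in degrees. In form: [[gripper, x, y, z, wx, wy, wz], ...]. A call has 1 to 20 rows; each row shifts and turns the commanded pose from where the row before left it; what a row does not reach is not made up. A row lasts 1/8 s, in which the tool goes at most 62.5 mm and 10.7 degrees, less where a joint would pass 70% of its speed; a pose out of reach is approached as far as the arm can. A call with a gripper value outside its range is refused whole. The fingers move at their own pace and stop on an object; "newtons" is the grip in N (left out, the last holds). Time passes only in rows, so rows that do not move let the fingers close. It gives the time, the measured TCP pose, the force and the opening at its end, in the units of the state.
- read_state(): the state, without advancing time (a new reading comes with each control period).
- snapshot(name): name is "side" or "top" or "wrist"; returns the picture (400x640x3 uint8, red, green, blue); there is no depth.
- calibration(name): a dict with "fov_y" (degrees; the focal length in pixels is half the picture's height over the tangent of half this angle, whatever the lens; pixels are square), "cx", "cy" (the principal point, pixels), "D" ([k1, k2, p1, p2, k3] as OpenCV has them; the pictures are not rectified), "camera_from_world" (4x4, takes a point from world to camera coordinates). Camera axes: x right, y up, looking along -z (the intrinsics and any distortion apply to the point x, -y, -z); pixel columns grow to the right and rows downward; lengths in mm; the calibration is good to about 2 mm. A picture is of the moment at which its call begins: read the wrist's pose just before it. calibration takes no time and is no camera call; for the wrist camera it gives the pose at the moment of the call.
- hand_in(): hands the job in, once; it reports no verdict.
The state is a dict: "time_s": time; "qpos": joint angles; "qd": joint speeds; "joint_efforts": joint torques, N m; "tool_pos": TCP position; "tool_rot": TCP orientation; "contact_force": force on the tool from outside, world axes, zero at the start; "ft_torque": the same for the moment, N m; "gripper_width": opening from 0.0 (shut) to 1.0 (fully open).
Only numpy, scipy, OpenCV 4.12 (cv2) and the standard library are available. Lean on these libraries where they do the work, as an engineer would, in place of code of your own. Each camera call takes 0.05 s, during which the arm holds its last target. There are 200 camera calls.

## Working session

There is one attempt and no reset: what is moved stays moved. The work goes in short steps, Python scripts to look and compute and a tool call to move; the robot and the scene stay as the last step left them, time stands still between calls to the robot, and variables do not carry over. Pictures are saved under pics/ and viewed, about 8 in all and at most 12, crops included, and the job is handed in when it is done.

Besides the shell and the picture viewer there is one more tool, called after "Emit:" as name(argument=value, ...), one argument or row to a line, values as JSON. move_arm: Moves the arm, as the interface text tells. Its arguments: {"type":"object","properties":{"increments":{"type":"array","items":{"type":"array","items":{"type":"number"}}},"newtons":{"type":"number"}},"required":["increments"]}

```bash
mkdir -p pics; ls; cat > h.py <<'E'
import numpy as np, cv2
from workcell import *
def K(c):
    f=200/np.tan(np.radians(c["fov_y"])/2); return np.array([[f,0,c["cx"]],[0,f,c["cy"]],[0,0,1.]])
F=np.diag([1.,-1,-1])
def proj(c,P):
    T=np.array(c["camera_from_world"]); Q=(np.atleast_2d(P)@T[:3,:3].T+T[:3,3])@F
    return cv2.projectPoints(Q,np.zeros(3),np.zeros(3),K(c),np.array(c["D"],float))[0].reshape(-1,2)
def back(c,uv,z):
    T=np.array(c["camera_from_world"]); R=T[:3,:3]; o=-R.T@T[:3,3]
    n=cv2.undistortPoints(np.array(uv,float).reshape(-1,1,2),K(c),np.array(c["D"],float)).reshape(-1,2)
    d=(np.c_[n,np.ones(len(n))]@F)@R
    return o+d*((z-o[2])/d[:,2])[:,None]
def save(n,img): cv2.imwrite("pics/"+n+".png",img[:,:,::-1])
E
python3 - <<'E'
from h import *
s=read_state();print(s["time_s"],s["tool_pos"],s["contact_force"],tcp_to_grasp)
for n in("top","side","wrist"):
    c=calibration(n);T=np.array(c["camera_from_world"]);print(n,c["fov_y"],c["cx"],c["cy"],c["D"],(-T[:3,:3].T@T[:3,3]).round(),(-T[2,:3]).round(2))
    save(n+"0",snapshot(n))
E
```

```text
pics
0.0 [272.96973945 616.5375319  229.95492971] [ 0.37321906 -0.07602726 -0.37461291] 18.700000000000003
top 44.586512686613 317.475835003954 199.03616396777952 [-0.0518049  0.         0.         0.         0.       ] [ 366.   -8. 1210.] [ 0.1  0.  -1. ]
side 49.2448821329756 327.30047569659484 200.00812750299588 [0.0394849 0.        0.        0.        0.       ] [ 110. -871.  714.] [ 0.32  0.78 -0.54]
wrist 71.25250938225102 321.7043340780265 200.81092275725658 [-0.00060078  0.          0.          0.          0.        ] [198. 650. 373.] [ 0.29 -0.13 -0.95]
```

View pics/top0.png

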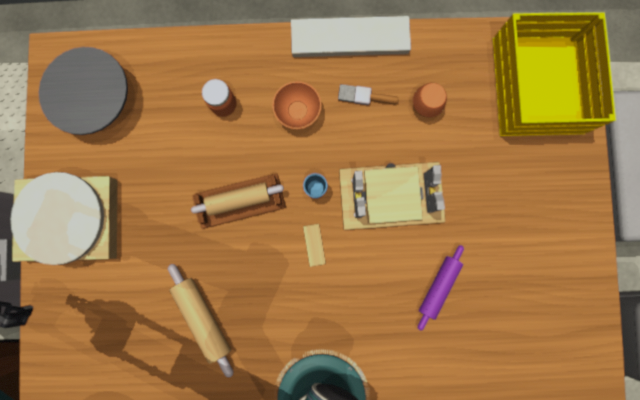

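View pics/side0.png

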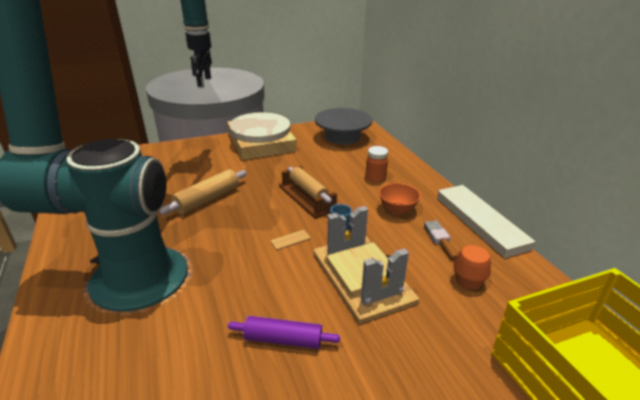

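The top view shows the roller in its rest at about (238,200), the stand at (392,195), and the cup between them at (315,186). The larger roller at (200,320) and the purple one at (440,288) are decoys. I'll zoom in on the roller and stand.

```bash
python3 - <<'E'
import cv2
i=cv2.imread("pics/top0.png")
a=cv2.resize(i[165:235,185:290],None,fx=7,fy=7,interpolation=cv2.INTER_CUBIC)[:,:735]
b=cv2.resize(i[155:235,335:450],None,fx=7,fy=7,interpolation=cv2.INTER_CUBIC)
cv2.imwrite("pics/a.png",a);cv2.imwrite("pics/b.png",b[:,:])
E
```

```text
(no output)
```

View pics/a.png

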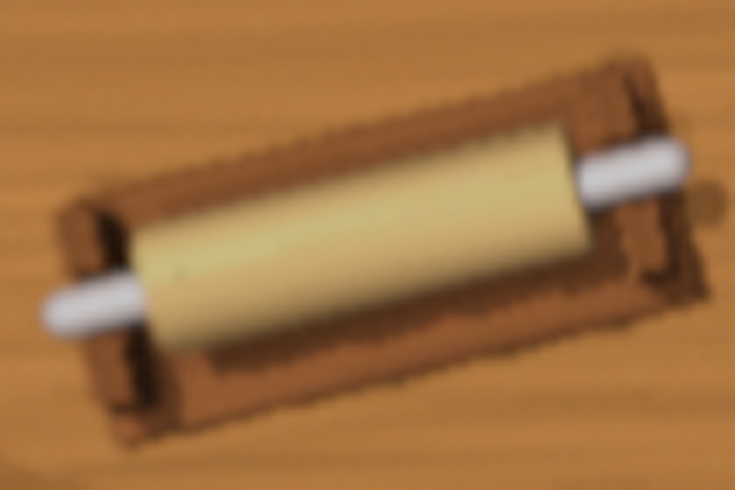

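View pics/b.png

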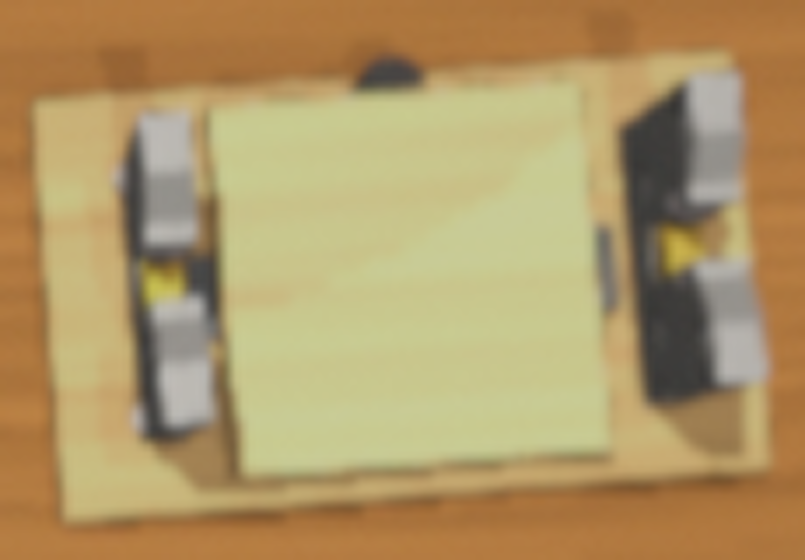

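```bash
python3 - <<'E'
from h import *
c=calibration("top")
def m(p,x0,y0): return (np.array(p,float)+.5)/7-.5+[x0,y0]
A=lambda p,z: back(c,m(p,185,165),z)[:,:2]
B=lambda p,z: back(c,m(p,335,155),z)[:,:2]
e=A([(44,316),(688,158)],50); d=e[1]-e[0]
print("axle",e.round(1),np.linalg.norm(d),e.mean(0),"yaw(axle) ",np.degrees(np.arctan2(d[1],d[0])))
b=A([(132,232),(565,125),(590,243),(163,352)],50);print("barrel",b.mean(0),(b-b[[1,2,3,0]]).round(1),np.linalg.norm(b-b[[1,2,3,0]],axis=1))
def q(n,p,z):
    P=B(p,z); u=P[1]-P[0]+P[2]-P[3]; print(n,P.mean(0).round(1),np.linalg.norm(P-P[[1,2,3,0]],axis=1).round(1),np.degrees(np.arctan2(u[1],u[0])).round(2))
q("base",[(35,98),(735,50),(770,470),(65,522)],18)
q("bed",[(208,107),(582,85),(608,457),(240,478)],40)
q("cheeks",[(138,112),(742,72),(767,378),(165,427)],133)
q("cup",[(45,100)]*4,70)
print("cup",back(c,[(315.5,184)],70))
E
```

```text
axle [[461.5 298.8]
 [509.2  77. ]] 226.9348806008873 [485.34677154 187.90730414] yaw(axle)  -77.87798665199954
barrel [485.07336536 189.07468739] [[ -32.4  149.4]
 [  40.9    7.8]
 [  33.  -146.8]
 [ -41.5  -10.3]] [152.87432836  41.61559388 150.49563909  42.77974805]
base [ 485.3 -188.4] [248.6 149.  247.5 149.7] -87.64
bed [ 484.1 -187.7] [130.1 129.2 126.7 128.8] -88.39
cheeks [ 485.2 -187.9] [193.8  98.2 191.7 100.8] -87.48
cup [546.  -62.8] [0. 0. 0. 0.] 0.0
cup [[511.82786297  -1.54040377  70.        ]]
```

```bash
python3 - <<'E'
from h import *
s=read_state();print(np.round(s["tool_rot"],4),s["tool_pos"].round(1) if hasattr(s["tool_pos"],'round') else s["tool_pos"],s["gripper_width"])
y=np.array(s["tool_rot"])[:,1];print(np.degrees(np.arctan2(y[1],y[0])))
print(back(calibration("top"),[(315,247)],3), back(calibration("top"),[(298,107)],40))
E
```

```text
[[-8.000e-04  4.048e-01  9.144e-01]
 [-1.700e-03  9.144e-01 -4.048e-01]
 [-1.000e+00 -1.800e-03 -0.000e+00]] [273.  616.7 230.2] 1.0006648442251722
66.1197346324097
[[364.12139273   4.64836891   3.        ]] [[707.72963358  36.07624908  40.        ]]
```

Emit:
move_arm(
  increments=[
    [0, 15.15, -30.6, 0, 0, 0, -3.86],
    [0, 15.15, -30.6, 0, 0, 0, -3.86],
    [0, 15.15, -30.6, 0, 0, 0, -3.86],
    [0, 15.15, -30.6, 0, 0, 0, -3.86],
    [0, 15.15, -30.6, 0, 0, 0, -3.86],
    [0, 15.15, -30.6, 0, 0, 0, -3.86],
    [0, 15.15, -30.6, 0, 0, 0, -3.86],
    [0, 15.15, -30.6, 0, 0, 0, -3.86],
    [0, 15.15, -30.6, 0, 0, 0, -3.86],
    [0, 15.15, -30.6, 0, 0, 0, -3.86],
    [0, 15.15, -30.6, 0, 0, 0, -3.86],
    [0, 15.15, -30.6, 0, 0, 0, -3.86],
    [0, 15.15, -30.6, 0, 0, 0, -3.86],
    [0, 15.15, -30.6, 0, 0, 0, -3.86],
    [0, 0, 0, 0, 0, 0, 0],
    [0, 0, 0, 0, 0, 0, 0],
  ],
)

```text
time_s: 2.15
tool_pos: [485.0, 189.0, 231.0]
tool_rot: [[-0.001, 0.978, 0.209], [0.0, 0.209, -0.978], [-1.0, -0.001, -0.001]]
contact_force: [-0.6, 0.9, -0.0]
gripper_width: 0.998
```

```bash
python3 - <<'E'
from h import *
s=read_state();y=np.array(s["tool_rot"])[:,1];print(s["tool_pos"],np.degrees(np.arctan2(y[1],y[0])),s["qpos"])
c=calibration("wrist");i=snapshot("wrist").copy();d=np.array([.21,-.978,0])
for k in (-114,-75,0,75,114):
    p=proj(c,np.array([485.2,188.5,50])+k*d)[0];print(k,p);cv2.circle(i,tuple(int(v) for v in p.round()),2,(255,0,0),-1)
save("w1",i)
E
```

```text
[485.00536143 189.04361693 231.04874923] 12.080840668094567 [ 3.23396268e-01 -2.94234884e-02  1.93027985e+00  6.52671280e-04
  1.24126096e+00  1.12334617e-01]
-114 [322.27175696  75.98018061]
-75 [322.2832986  114.30083867]
0 [322.30305061 179.98753151]
75 [322.32013205 236.90134238]
114 [322.32813188 263.5907694 ]
```

View pics/w1.png

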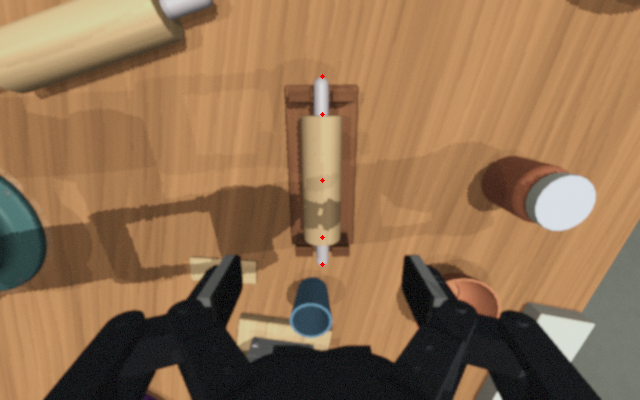

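The prediction matches the roller laterally: axle line at column 322, ends at about (322,78) and (322,265). Along the axle it's off by about 1–2 mm. Next I'll descend and grip.

Emit:
move_arm(
  increments=[
    [0, 0.2, -1, -25, 0, 0, 0],
    [0, 0, 0, -25, 0, 0, 0],
    [0, 0, 0, -25, 0, 0, 0],
    [0, 0, 0, -25, 0, 0, 0],
    [0, 0, 0, -25, 0, 0, 0],
    [0, 0, 0, -25, 0, 0, 0],
    [0, 0, 0, -25, 0, 0, 0],
    [0, 0, 0, -15, 0, 0, 0],
    [0, 0, 0, -13, 0, 0, 0],
    [0, 0, 0, 0, 0, 0, 0],
    [1, 0, 0, 0, 0, 0, 0],
    [1, 0, 0, 0, 0, 0, 0],
    [1, 0, 0, 0, 0, 0, 0],
    [1, 0, 0, 0, 0, 0, 0],
    [1, 0, 0, 0, 0, 0, 0],
    [1, 0, 0, 0, 0, 0, 0],
    [1, 0, 0, 0, 0, 0, 0],
    [1, 0, 0, 0, 0, 0, 0],
  ],
  newtons=60,
)

```text
time_s: 4.45
tool_pos: [486.5, 188.1, 29.4]
tool_rot: [[0.002, 0.978, 0.209], [0.001, 0.209, -0.978], [-1.0, 0.002, -0.0]]
contact_force: [-1.3, -0.0, 6.5]
gripper_width: 0.518
```

Emit:
move_arm(
  increments=[
    [1, 0, 0, 8, 0, 0, 0],
    [1, 0, 0, 18, 0, 0, 0],
    [1, 0, 0, 25, 0, 0, 0],
    [1, 0, 0, 25, 0, 0, 0],
    [1, 0, 0, 25, 0, 0, 0],
    [1, 0, 0, 25, 0, 0, 0],
    [1, 0, 0, 20, 0, 0, 0],
    [1, 0, -12, 0, 0, 0, -0.3],
    [1, 0, -26, 0, 0, 0, -0.7],
    [1, 0, -26, 0, 0, 0, -0.7],
    [1, 0, -26, 0, 0, 0, -0.8],
    [1, 0, -26, 0, 0, 0, -0.8],
    [1, 0, -26, 0, 0, 0, -0.8],
    [1, 0, -26, 0, 0, 0, -0.8],
    [1, 0, -26, 0, 0, 0, -0.8],
  ],
)

```text
time_s: 6.32
tool_pos: [483.7, -7.7, 172.6]
tool_rot: [[-0.003, 0.994, 0.11], [-0.0, 0.11, -0.994], [-1.0, -0.003, -0.0]]
contact_force: [0.8, 0.1, -7.7]
gripper_width: 0.519
```

Emit:
move_arm(
  increments=[
    [1, 0, -26, 0, 0, 0, -0.8],
    [1, 0, -26, 0, 0, 0, -0.8],
    [1, 0, -26, 0, 0, 0, -0.8],
    [1, 0, -26, 0, 0, 0, -0.8],
    [1, 0, -26, 0, 0, 0, -0.8],
    [1, 0, -26, 0, 0, 0, 0],
    [1, 0, -18, 0, 0, 0, 0],
    [1, 0, -8, 0, 0, 0, 0],
    [1, 0, 0, 0, 0, 0, 0],
    [1, 0, 0, 0, 0, 0, 0],
    [1, 0, 0, 0, 0, 0, 0],
  ],
)

```text
time_s: 7.7
tool_pos: [485.6, -187.4, 174.3]
tool_rot: [[-0.0, 0.999, 0.042], [0.0, 0.042, -0.999], [-1.0, -0.0, -0.0]]
contact_force: [0.2, -0.4, -7.9]
gripper_width: 0.52
```

```bash
python3 - <<'E'
from h import *
s=read_state();y=np.array(s["tool_rot"])[:,1];p=np.array(s["tool_pos"]);print(s["time_s"],p,np.degrees(np.arctan2(y[1],y[0])),np.round(s["contact_force"],1),np.round(s["ft_torque"],2),s["gripper_width"])
c=calibration("top");i=snapshot("top");save("top2",i)
w=snapshot("wrist")
cr=cv2.resize(i[150:240,330:460],None,fx=5,fy=5,interpolation=cv2.INTER_CUBIC)
save("c2",np.vstack([cv2.resize(cr,(650,450))]));save("w2",w)
z=p[2]+21;print(z,proj(c,np.array([p[0],p[1],z])+np.outer([-114,-75,75,114],[.042,-.999,0])))
E
```

```text
7.7 [ 485.58927341 -187.43736519  174.25207509] 2.433692765624732 [ 0.2 -0.4 -7.9] [ 0.01 -0.01 -0.01] 0.5203292129150738
195.25207508865938 [[349.75936686 190.11370468]
 [368.32365046 188.78048446]
 [439.4147606  183.6843087 ]
 [457.77814432 182.37037261]]
```

View pics/c2.png

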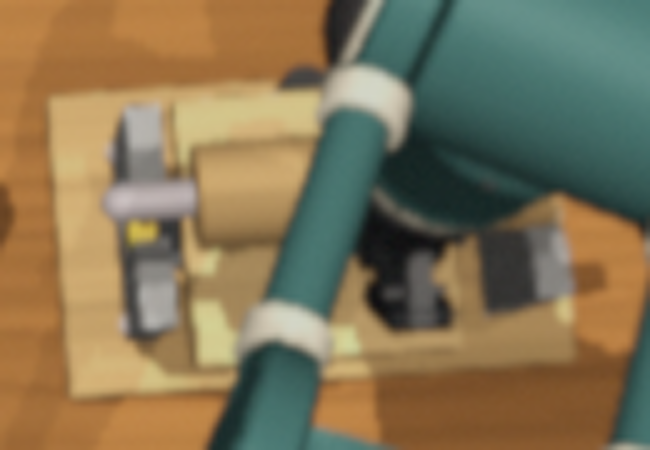

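View pics/w2.png

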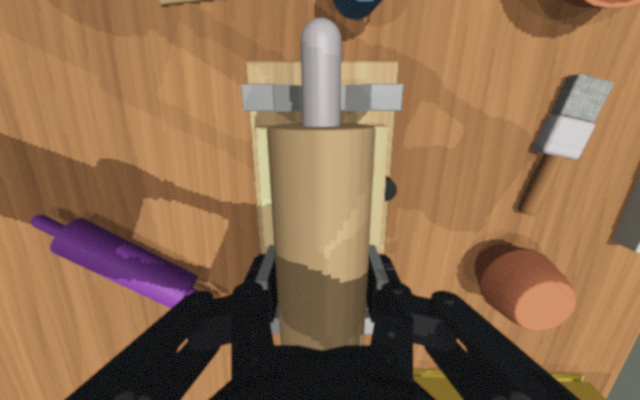

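The axle runs along columns 321–322, and the near cheek spans 243–402 (centre 322.5). So the roller is centred within about 1 mm, and the top view agrees. I'll lower it to the slot mouths.

Emit:
move_arm(
  increments=[
    [1, 0, -0.7, -10, 0, 0, 0],
    [1, 0, 0, -14, 0, 0, 0],
    [1, 0, 0, -14, 0, 0, 0],
    [1, 0, 0, -12, 0, 0, 0],
    [1, 0, 0, -6, 0, 0, 0],
    [1, 0, 0, -4, 0, 0, 0],
    [1, 0, 0, -4, 0, 0, 0],
    [1, 0, 0, -4, 0, 0, 0],
    [1, 0, 0, -3, 0, 0, 0],
    [1, 0, 0, -3, 0, 0, 0],
    [1, 0, 0, -3, 0, 0, 0],
    [1, 0, 0, -3, 0, 0, 0],
    [1, 0, 0, 0, 0, 0, 0],
  ],
)

```text
time_s: 9.43
tool_pos: [485.3, -188.8, 93.9]
tool_rot: [[-0.001, 0.999, 0.042], [0.0, 0.042, -0.999], [-1.0, -0.001, -0.0]]
contact_force: [-0.3, -0.5, -7.6]
gripper_width: 0.519
```

```bash
python3 - <<'E'
from h import *
s=read_state();print(np.round(s["tool_pos"],1),np.round(s["contact_force"],1),np.round(s["ft_torque"],2))
E
```

```text
[ 485.3 -188.8   93.9] [-0.3 -0.5 -7.6] [0.05 0.04 0.  ]
```

Emit:
move_arm(
  increments=[
    [1, 0, 0, -2, 0, 0, 0],
    [1, 0, 0, -2, 0, 0, 0],
    [1, 0, 0, -2, 0, 0, 0],
    [1, 0, 0, -1.2, 0, 0, 0],
    [1, 0, 0, -1.2, 0, 0, 0],
    [1, 0, 0, -1.2, 0, 0, 0],
    [1, 0, 0, -1.2, 0, 0, 0],
    [1, 0, 0, -1, 0, 0, 0],
    [1, 0, 0, -1, 0, 0, 0],
    [1, 0, 0, -1, 0, 0, 0],
    [1, 0, 0, 0, 0, 0, 0],
  ],
)

```text
time_s: 10.8
tool_pos: [485.5, -188.8, 80.4]
tool_rot: [[-0.0, 0.999, 0.042], [0.0, 0.042, -0.999], [-1.0, -0.0, -0.0]]
contact_force: [-0.5, -0.3, -7.4]
gripper_width: 0.521
```

Emit:
move_arm(
  increments=[
    [1, 0, 0, -1, 0, 0, 0],
    [1, 0, 0, -1, 0, 0, 0],
    [1, 0, 0, -1, 0, 0, 0],
    [1, 0, 0, -1, 0, 0, 0],
    [1, 0, 0, 0, 0, 0, 0],
  ],
)

```text
time_s: 11.42
tool_pos: [486.1, -189.0, 77.3]
tool_rot: [[0.001, 0.999, 0.042], [-0.0, 0.042, -0.999], [-1.0, 0.001, 0.0]]
contact_force: [-2.7, 2.7, 2.9]
gripper_width: 0.523
```

Emit:
move_arm(
  increments=[
    [1, 0, 0, -1, 0, 0, 0],
    [1, 0, 0, -1, 0, 0, 0],
    [1, 0, 0, -1, 0, 0, 0],
    [1, 0, 0, -1, 0, 0, 0],
    [1, 0, 0, -1, 0, 0, 0],
    [1, 0, 0, 0, 0, 0, 0],
  ],
)

```text
time_s: 12.18
tool_pos: [486.2, -189.0, 72.0]
tool_rot: [[0.001, 0.999, 0.041], [-0.0, 0.041, -0.999], [-1.0, 0.001, 0.0]]
contact_force: [0.2, 2.7, 6.2]
gripper_width: 0.522
```

```bash
python3 - <<'E'
from h import *
s=read_state();print(np.round(s["tool_pos"],2),np.round(s["contact_force"],1),np.round(s["ft_torque"],2))
E
```

```text
[ 486.23 -189.02   72.04] [0.2 2.7 6.2] [0.56 0.1  0.01]
```

Emit:
move_arm(
  increments=[
    [1, 0, 0, -0.8, 0, 0, 0],
    [1, 0, 0, -0.8, 0, 0, 0],
    [1, 0, 0, -0.8, 0, 0, 0],
    [1, 0, 0, -0.8, 0, 0, 0],
    [1, 0, 0, 0, 0, 0, 0],
  ],
)

```text
time_s: 12.8
tool_pos: [486.7, -189.6, 69.7]
tool_rot: [[0.002, 0.999, 0.041], [-0.001, 0.041, -0.999], [-1.0, 0.002, 0.001]]
contact_force: [-1.8, 2.0, 9.3]
gripper_width: 0.523
```

Emit:
move_arm(
  increments=[
    [1, 0, 0, -0.8, 0, 0, 0],
    [1, 0, 0, -0.8, 0, 0, 0],
    [1, 0, 0, -0.8, 0, 0, 0],
    [1, 0, 0, 0, 0, 0, 0],
  ],
)

```text
time_s: 13.3
tool_pos: [486.8, -189.9, 67.4]
tool_rot: [[0.002, 0.999, 0.041], [-0.002, 0.041, -0.999], [-1.0, 0.002, 0.002]]
contact_force: [-1.5, 0.4, 8.9]
gripper_width: 0.521
```

Emit:
move_arm(
  increments=[
    [1, 0, 0, -0.8, 0, 0, 0],
    [1, 0, 0, -0.8, 0, 0, 0],
    [1, 0, 0, -0.8, 0, 0, 0],
    [1, 0, 0, 0, 0, 0, 0],
  ],
)

```text
time_s: 13.8
tool_pos: [486.8, -190.0, 65.0]
tool_rot: [[0.002, 0.999, 0.042], [-0.002, 0.042, -0.999], [-1.0, 0.002, 0.002]]
contact_force: [-2.0, 0.5, 9.5]
gripper_width: 0.521
```

Emit:
move_arm(
  increments=[
    [1, 0, 0, -0.8, 0, 0, 0],
    [1, 0, 0, -0.8, 0, 0, 0],
    [1, 0, 0, -0.6, 0, 0, 0],
    [1, 0, 0, 0, 0, 0, 0],
  ],
)

```text
time_s: 14.3
tool_pos: [486.8, -190.1, 62.8]
tool_rot: [[0.002, 0.999, 0.042], [-0.002, 0.042, -0.999], [-1.0, 0.002, 0.002]]
contact_force: [-2.3, 0.5, 10.2]
gripper_width: 0.524
```

```bash
python3 - <<'E'
from h import *
s=read_state();print(np.round(s["tool_pos"],2),np.round(s["contact_force"],1),np.round(s["ft_torque"],2))
E
```

```text
[ 486.81 -190.09   62.79] [-2.3  0.5 10.2] [ 0.18  0.31 -0.13]
```

Emit:
move_arm(
  increments=[
    [1, 0, 0, -0.8, 0, 0, 0],
    [1, 0, 0, -0.8, 0, 0, 0],
    [1, 0, 0, -0.6, 0, 0, 0],
    [1, 0, 0, 0, 0, 0, 0],
  ],
)

```text
time_s: 14.8
tool_pos: [486.8, -190.2, 60.7]
tool_rot: [[0.002, 0.999, 0.042], [-0.002, 0.042, -0.999], [-1.0, 0.002, 0.002]]
contact_force: [-2.0, -0.1, 9.8]
gripper_width: 0.518
```

Emit:
move_arm(
  increments=[
    [1, 0, 0, -0.8, 0, 0, 0],
    [1, 0, 0, -0.8, 0, 0, 0],
    [1, 0, 0, -0.4, 0, 0, 0],
    [1, 0, 0, 0, 0, 0, 0],
  ],
)

```text
time_s: 15.3
tool_pos: [486.9, -190.1, 60.4]
tool_rot: [[0.002, 0.999, 0.041], [-0.002, 0.041, -0.999], [-1.0, 0.002, 0.002]]
contact_force: [-7.8, 2.4, 22.4]
gripper_width: 0.522
```

```bash
python3 - <<'E'
from h import *
s=read_state();print(np.round(s["tool_pos"],2),np.round(s["contact_force"],1),np.round(s["ft_torque"],2))
i=snapshot("side");save("s3",cv2.resize(i[190:330,300:430],None,fx=5,fy=5,interpolation=cv2.INTER_CUBIC)[:600])
w=snapshot("wrist");save("w3",w)
E
```

```text
[ 486.89 -190.14   60.37] [-7.8  2.4 22.4] [ 0.47  1.08 -0.17]
```

View pics/s3.png

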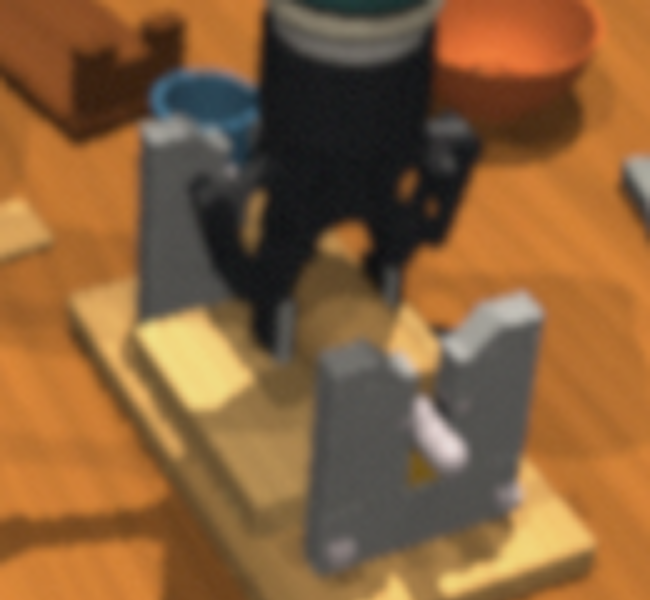

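The end-on cheek shows the axle low in its slot at about (430,430) in the crop, but this view can't tell me whether the roller is level. I'll ease off, let go, and check each end by pressing on the barrel with shut fingers.

Emit:
move_arm(
  increments=[
    [1, 0, 0, 1, 0, 0, 0],
    [1, 0, 0, 1, 0, 0, 0],
    [0, 0, 0, 0, 0, 0, 0],
    [0, 0, 0, 0, 0, 0, 0],
    [0, 0, 0, 0, 0, 0, 0],
    [0, 0, 0, 0, 0, 0, 0],
    [0, 0, 0, 0, 0, 0, 0],
    [0, 0, 0, 0, 0, 0, 0],
    [0, 0, 0, 10, 0, 0, 0],
    [0, 0, 0, 20, 0, 0, 0],
    [0, 0, 0, 20, 0, 0, 0],
    [0, 0, 0, 14, 0, 0, 0],
    [1, 0, 0, 0, 0, 0, 0],
    [1, 0, 0, 0, 0, 0, 0],
    [1, 0, 0, 0, 0, 0, 0],
  ],
)

```text
time_s: 17.27
tool_pos: [484.8, -188.6, 122.0]
tool_rot: [[-0.002, 0.999, 0.041], [0.001, 0.041, -0.999], [-1.0, -0.002, -0.001]]
contact_force: [0.1, -0.7, -1.3]
gripper_width: 0.379
```

Emit:
move_arm(
  increments=[
    [1, -0.6, 15, 0, 0, 0, 0],
    [1, -0.6, 15, 0, 0, 0, 0],
    [1, -0.6, 15, 0, 0, 0, 0],
    [1, -0.7, 15, 0, 0, 0, 0],
    [1, 0, 0, 0, 0, 0, 0],
    [1, 0, 0, 0, 0, 0, 0],
    [1, 0, 0, 0, 0, 0, 0],
  ],
)

```text
time_s: 18.15
tool_pos: [483.2, -129.3, 123.2]
tool_rot: [[0.0, 0.999, 0.041], [-0.0, 0.041, -0.999], [-1.0, 0.0, 0.0]]
contact_force: [0.3, 0.2, -0.1]
gripper_width: -0.004
```

```bash
python3 - <<'E'
from h import *
s=read_state();print(np.round(s["tool_pos"],2),np.round(s["contact_force"],1),np.round(s["ft_torque"],2),s["gripper_width"],s["time_s"])
save("w4",snapshot("wrist"))
E
```

```text
[ 483.22 -129.27  123.21] [ 0.3  0.2 -0.1] [ 0.02  0.03 -0.  ] -0.004206081174877367 18.15
```

View pics/w4.png

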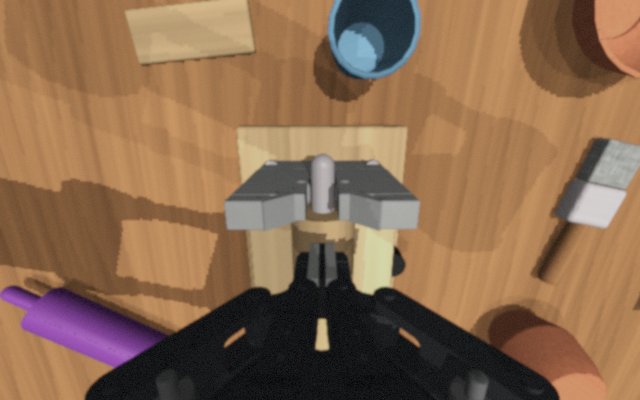

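The axle end lies in the slot at about (322,180), and the shut fingers at (322,265) are centred over the barrel. I'll press this end gently.

Emit:
move_arm(
  increments=[
    [1, 0, 0, -5, 0, 0, 0],
    [1, 0, 0, -5, 0, 0, 0],
    [1, 0, 0, -3, 0, 0, 0],
    [1, 0, 0, -1, 0, 0, 0],
    [1, 0, 0, -1, 0, 0, 0],
    [1, 0, 0, -1, 0, 0, 0],
    [1, 0, 0, 0, 0, 0, 0],
  ],
)

```text
time_s: 19.08
tool_pos: [483.1, -128.9, 107.1]
tool_rot: [[0.0, 0.999, 0.042], [-0.0, 0.042, -0.999], [-1.0, 0.0, 0.0]]
contact_force: [0.5, -1.3, 0.2]
gripper_width: 0.001
```

Emit:
move_arm(
  increments=[
    [1, 0, 0, -1, 0, 0, 0],
    [1, 0, 0, -1, 0, 0, 0],
    [1, 0, 0, -1, 0, 0, 0],
    [1, 0, 0, 0, 0, 0, 0],
  ],
)

```text
time_s: 19.58
tool_pos: [483.0, -128.9, 104.1]
tool_rot: [[-0.0, 0.999, 0.041], [0.0, 0.041, -0.999], [-1.0, -0.0, -0.0]]
contact_force: [-0.2, -0.1, -0.2]
gripper_width: 0.009
```

Emit:
move_arm(
  increments=[
    [1, 0, 0, -1, 0, 0, 0],
    [1, 0, 0, -0.5, 0, 0, 0],
    [1, 0, 0, -0.5, 0, 0, 0],
    [1, 0, 0, 0, 0, 0, 0],
  ],
)

```text
time_s: 20.08
tool_pos: [483.6, -128.9, 103.8]
tool_rot: [[0.001, 0.999, 0.042], [-0.0, 0.042, -0.999], [-1.0, 0.001, 0.0]]
contact_force: [-3.3, 1.6, 10.5]
gripper_width: -0.003
```

Emit:
move_arm(
  increments=[
    [1, 0, 0, -0.5, 0, 0, 0],
    [1, 0, 0, -0.5, 0, 0, 0],
    [1, 0, 0, 0, 0, 0, 0],
  ],
)

```text
time_s: 20.45
tool_pos: [484.0, -128.9, 103.7]
tool_rot: [[0.002, 0.999, 0.041], [-0.0, 0.041, -0.999], [-1.0, 0.002, 0.0]]
contact_force: [-4.7, 3.0, 14.7]
gripper_width: 0.001
```

Emit:
move_arm(
  increments=[
    [1, 0, 0, 2, 0, 0, 0],
    [1, 0, 0, 10, 0, 0, 0],
    [1, 1.2, -20, 5, 0, 0, 0],
    [1, 0.8, -20, 0, 0, 0, 0],
    [1, 0.8, -20, 0, 0, 0, 0],
    [1, 0.8, -20, 0, 0, 0, 0],
    [1, 0.8, -20, 0, 0, 0, 0],
    [1, 0.6, -20, -5, 0, 0, 0],
    [1, 0, 0, -5, 0, 0, 0],
    [1, 0, 0, -2, 0, 0, 0],
    [1, 0, 0, -1, 0, 0, 0],
    [1, 0, 0, 0, 0, 0, 0],
  ],
)

```text
time_s: 21.95
tool_pos: [488.1, -248.2, 105.0]
tool_rot: [[-0.0, 0.999, 0.042], [0.0, 0.042, -0.999], [-1.0, -0.0, -0.0]]
contact_force: [-0.4, 0.2, 0.5]
gripper_width: -0.003
```

Emit:
move_arm(
  increments=[
    [1, 0, 0, -0.5, 0, 0, 0],
    [1, 0, 0, -0.5, 0, 0, 0],
    [1, 0, 0, 0, 0, 0, 0],
  ],
)

```text
time_s: 22.32
tool_pos: [488.1, -248.8, 104.1]
tool_rot: [[0.0, 0.999, 0.042], [-0.0, 0.042, -0.999], [-1.0, 0.0, 0.0]]
contact_force: [0.7, 0.4, 0.6]
gripper_width: -0.002
```

Emit:
move_arm(
  increments=[
    [1, 0, 0, -0.5, 0, 0, 0],
    [1, 0, 0, -0.5, 0, 0, 0],
    [1, 0, 0, -0.5, 0, 0, 0],
    [1, 0, 0, 0, 0, 0, 0],
  ],
)

```text
time_s: 22.82
tool_pos: [488.3, -248.9, 103.8]
tool_rot: [[0.0, 0.999, 0.041], [0.0, 0.041, -0.999], [-1.0, 0.0, -0.0]]
contact_force: [-2.4, 1.6, 7.9]
gripper_width: 0.002
```

Emit:
move_arm(
  increments=[
    [1, 0, 0, -0.5, 0, 0, 0],
    [1, 0, 0, -0.5, 0, 0, 0],
    [1, 0, 0, 0, 0, 0, 0],
  ],
)

```text
time_s: 23.2
tool_pos: [488.6, -248.9, 103.7]
tool_rot: [[0.001, 0.999, 0.041], [-0.0, 0.041, -0.999], [-1.0, 0.001, 0.0]]
contact_force: [-4.2, 3.3, 12.1]
gripper_width: 0.0
```

Emit:
move_arm(
  increments=[
    [1, 0, 0, -0.5, 0, 0, 0],
    [1, 0, 0, 0, 0, 0, 0],
    [1, 0, 0, 3, 0, 0, 0],
    [1, 0, 0, 8, 0, 0, 0],
    [1, -0.8, 20, 0, 0, 0, 0],
    [1, -0.8, 20, 0, 0, 0, 0],
    [1, -0.9, 20, 0, 0, 0, 0],
    [1, 0, 0, -6, 0, 0, 0],
    [1, 0, 0, -2, 0, 0, 0],
    [1, 0, 0, -1, 0, 0, 0],
    [1, 0, 0, -1, 0, 0, 0],
    [1, 0, 0, -0.5, 0, 0, 0],
    [1, 0, 0, 0, 0, 0, 0],
  ],
)

```text
time_s: 24.82
tool_pos: [485.7, -188.0, 103.7]
tool_rot: [[-0.0, 0.999, 0.04], [0.003, 0.04, -0.999], [-1.0, -0.0, -0.003]]
contact_force: [-4.3, 8.1, 15.6]
gripper_width: -0.001
```

Emit:
move_arm(
  increments=[
    [1, 0, 0, -0.5, 0, 0, 0],
    [1, 0, 0, -0.5, 0, 0, 0],
    [1, 0, 0, 0, 0, 0, 0],
  ],
)

```text
time_s: 25.2
tool_pos: [486.1, -188.1, 103.7]
tool_rot: [[0.0, 0.999, 0.04], [0.002, 0.04, -0.999], [-1.0, 0.0, -0.002]]
contact_force: [-7.4, 8.9, 22.3]
gripper_width: 0.001
```

All three points stop solidly at a TCP height of 103.7 mm, so the roller is home and level. I'll back off and take a final look.

Emit:
move_arm(
  increments=[
    [1, 0, 0, 2, 0, 0, 0],
    [1, 0, 0, 10, 0, 0, 0],
    [1, 0, 0, 25, 0, 0, 0],
    [1, 0, 0, 25, 0, 0, 0],
    [1, 0, 0, 25, 0, 0, 0],
    [1, 0, 15, 25, 0, 0, 0],
    [1, 0, 30, 15, 0, 0, 0],
    [1, 0, 30, 0, 0, 0, 0],
    [1, 0, 30, 0, 0, 0, 0],
    [1, 0, 30, 0, 0, 0, 0],
    [1, 0, 30, 0, 0, 0, 0],
    [1, 0, 30, 0, 0, 0, 0],
    [1, 0, 30, 0, 0, 0, 0],
    [1, 0, 30, 0, 0, 0, 0],
    [1, 0, 30, 0, 0, 0, 0],
    [1, 0, 0, 0, 0, 0, 0],
    [1, 0, 0, 0, 0, 0, 0],
  ],
)

```text
time_s: 27.32
tool_pos: [485.7, 95.5, 227.5]
tool_rot: [[-0.0, 0.999, 0.042], [-0.001, 0.042, -0.999], [-1.0, -0.0, 0.001]]
contact_force: [0.3, -0.4, 0.9]
gripper_width: 0.001
```

```bash
python3 - <<'E'
from h import *
s=read_state();print(s["time_s"],np.round(s["tool_pos"],1),np.round(s["contact_force"],1))
i=snapshot("top");c=calibration("top")
cr=cv2.resize(i[155:235,335:450],None,fx=7,fy=7,interpolation=cv2.INTER_CUBIC)
d=np.array([.042,-.999,0])
save("c5",cr)
print(((proj(c,np.array([485.2,-188.1,81])+np.outer([-114,-75,75,114],d))-[335,155])+.5)*7-.5)
# bystander change check
a=cv2.imread("pics/top0.png")[:,:,::-1].astype(int);D=np.abs(a-i).max(2)
for n,(x,y) in dict(cup=(315,186),bowl=(298,107),jar=(219,98),rib=(315,246),brush=(368,96),pot=(430,100)).items():print(n,np.median(D[y-15:y+15,x-15:x+15]))
E
```

```text
27.325 [485.7  95.5 227.5] [ 0.3 -0.4  0.9]
[[ 87.5731445  289.04784989]
 [204.52625955 280.63455657]
 [652.74644976 248.39914235]
 [768.66528756 240.06459315]]
cup 8.0
bowl 8.0
jar 8.0
rib 51.0
brush 8.0
pot 8.0
```

View pics/c5.png

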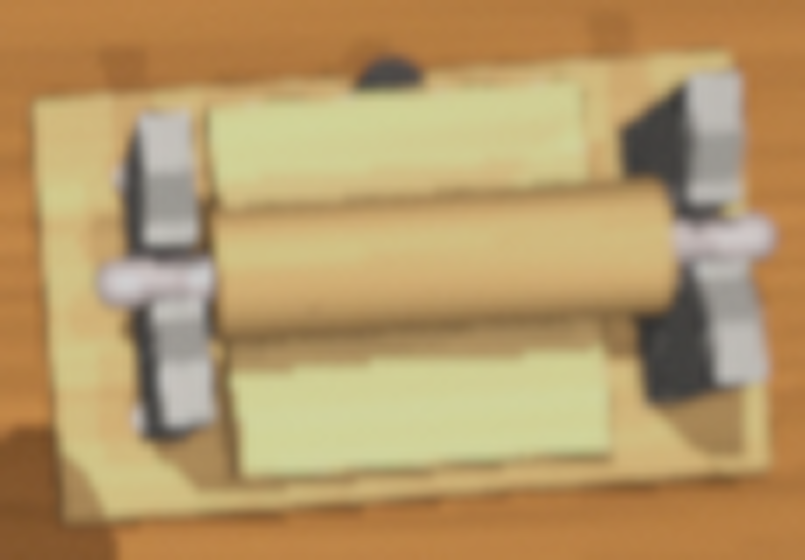

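```bash
python3 -c "
from workcell import *;hand_in()"
```

```text
the job is handed in; nothing more can be done
```

I took the small wooden roller off its rest, lowered its axle into both slots and pressed it down between the jaws at under 10 mm/s until it bottomed. Then I let go, moved the arm clear and handed the job in at about 27 s.

- **Home and level:** Pressing lightly with shut fingers at each end and in the middle (15, 12 and 22 N) stopped solidly at the same tool height, 103.7 mm. That puts the axle centre about 81 mm up.
- **Forces:** During the gripped press the force reading peaked at about 22 N. The roller's own weight of about 7.5 N comes on top, so the total was roughly 30 N, under the 45 N limit. I couldn't measure the force left on the shoes after letting go.
- **Position:** The last top picture shows both axle ends in their slots. The roller sits about 3 mm towards the stand's -y end, within the 10 mm allowed.
- **Bystanders:** A before-and-after comparison of the top picture showed the cup, bowl, jar, brush and pot unmoved. The rib's patch did differ (51 against 8). I took this to be the arm or its shadow over the rib, since the arm was never near it, but did not check further.

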